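# Ready the dosing stand: nest the sample cup, draw the plunger to its mark

## Robot

A 7-joint arm with a two-finger parallel gripper is mounted at the origin on the work surface. World frame = base frame: x ahead of the robot, y to its left, z up, the work surface at z = 0. Lengths are in mm, angles in rad, forces in N, time in s.
With the tool pointing down it reaches from about 425 to 1025 mm from the base axis. Payload 3.6 kg.
Tool frame: the origin (TCP) lies on the centre line of the jaws, within the pads' length; the fingertips stand 19 mm ahead of it and the grasp point (between the pads) is the TCP (env.tip_extent is the distance from the TCP to the fingertips, in mm); x points along the fingers, y is the direction in which the jaws open and shut, and the axes are right-handed (so a half turn about x gives the same grasp; the last joint's range is limited). The gripper opens to 85 mm and grips with 20 to 120 N. Pads are 22 mm wide; open, the fingers measure 114 mm over their backs; the gripper's body (76 mm by 85 mm) begins 54 mm behind the grasp point. The pads swing forward as they close: fully open they stand 13 mm farther back than shut.
Start: joints at [1.014, 0.591, 0.048, 1.609, -0.033, 0.943, -0.034], TCP at [323.682, -648.737, 250.302] pointing down, gripper open.
Joint ranges: [-2.69, 2.69], [-0.47, 2.24], [-1.27, 1.36], [0.19, 2.51], [-1.53, 4.68], [0.08, 2.07], [-3.09, 3.09]. Speed limits (rad/s): [2.57, 2.57, 3.14, 3.14, 3.14, 3.14, 3.14].

## Interface

Orientations are given as a unit quaternion [w, x, y, z].
In Python, from rig import env, state, capture, camera_model, order, spot_in, regions_of, landmark_of gives the robot as it stands. Calls block until the motion is done:
- env.move_ptp(position, orientation): joint-space move of the TCP to a pose.
- env.line_to(position, rot=None, rate=150, threshold=None): straight line of the TCP; rot=None keeps the orientation; rate is the mean speed in mm/s. With threshold (N) it stops when the force on the tool has changed by that much, and returns True; else False.
- env.move_joints(angles): joint-space move.
- env.move_gripper(opening, newtons=None): opening from 0.0 (shut) to 1.0 (fully open); newtons is the grip in N (None keeps the last); returns when the fingers have stopped.
- env.dwell(seconds).
- env.ik(position, orientation): joint angles nearest the present ones, or None.
- state(): the state.
- capture(name): name is "scene" or "top" or "wrist"; returns the picture (480x640x3 uint8, red, green, blue); there is no depth.
- camera_model(name): a dict with "mtx" (3x3 intrinsics, pixels), "dist" ([k1, k2, p1, p2, k3] as OpenCV has them; the pictures are not rectified), "position" and "rotation" of the camera in the world; the wrist camera has in their place "T_tool_cam" (4x4, takes a point from camera to tool coordinates, whose origin is the TCP and whose axes are the tool frame's). Camera axes: x right, y up, looking along -z (the intrinsics and any distortion apply to the point x, -y, -z); pixel columns grow to the right and rows downward; lengths in mm; the calibration is good to about 2 mm. A picture is of the moment at which its call begins: read the wrist's pose just before it. camera_model takes no time and is no camera call.
A pose or a line that the arm cannot do raises env.PlanningError and nothing moves.
- order.job_done(): hands the job in, once; it reports no verdict.
Trained networks look in the newest picture that a camera, given by its name, has taken for a name from the list of things; names that differ only in an ending like _2 or _b are one class to them, and where a whole thing is asked for, a point or a joint stands for the part that bears it (a point fixed in the world has none). Each returns a list of dicts, best first, with "confidence" (0 to 1); they miss things now and then, are a little off and sometimes report something else, mostly with a low value. They report only what shows in the picture. A call takes as long as a camera call.
- spot_in(name, camera): "position" ([row, column] in pixels, amid what is visible of it).
- regions_of(name, camera): "region" (480x640 bool, what is visible of it) and "position" ([row, column] in pixels, amid what is visible of it).
- landmark_of(name, camera): "position" ([row, column] in pixels: a listed point, or the origin of a listed thing).
The state is a dict: "time_s": time; "joint_pos": joint angles; "joint_velocities": joint speeds; "tau": joint torques, N m; "ee_pos": TCP position; "tool_rot": TCP orientation; "contact_force": force on the tool from outside, world axes, zero at the start; "torque": the same for the moment, N m; "finger_gap": opening from 0.0 (shut) to 1.0 (fully open).
Only numpy, scipy, OpenCV 4.12 (cv2) and the standard library are available. Lean on these libraries where they do the work, as an engineer would, in place of code of your own. Each camera call takes 0.05 s, during which the arm holds its last target. There are 200 camera calls.

## Task

Get the dosing stand ready to fill a sample: first nest the steel sample cup upright inside the blue jacket cup on the stand's cup rest and let go of it. Then draw the plunger straight up by its black crossbar, without forcing it sideways or pulling it out of the barrel, until the lower edge of its red band is level with the top of the barrel, and finish while still holding it there. Leave the jacket cup on its rest and do not disturb the other things on the bench.

Things in the scene. Friction and masses are not known exactly. Their poses are not given: they have to be found in the camera images.
- cup_center (a point): Centre (half-way up) of the steel sample cup, a plain open tapered cup standing upright, 90 mm high, 48 mm across at the foot and 60 mm at the rim, wall 3 mm, about 0.12 kg. z is its axis, upward.
- jacket_rim (a point): Centre of the mouth, level with the rim, of the blue jacket cup: same tapered shape but wider, 50 mm high, 61 mm across outside at the foot and 72 mm at the rim, wall 4 mm, inside 53 mm across at its floor and 64 mm at the mouth; its floor lies 45 mm below this point. z is its axis, upward. It stands loose on the stand's cup rest, about 0.35 kg. When the sample cup is nested, it stands on the jacket's floor, its centre at this point, and 45 mm of it shows above the rim.
- cup_rest (a point): Centre of the black round cup rest (88 mm across) on top of the stand's grey base plate, 12 mm above the bench. Axes are those of the stand: z up, and the barrel is 140 mm away along +y. The base plate (130 x 270 x 12 mm, long side along y) is fixed to the bench.
- mouth (a point): Centre of the top face of the upright aluminium barrel, 112 mm above the bench, fixed to the base plate; barrel 48 mm across (dark steel collar at the top 55 mm). The bore is 19.6 mm across and 90 mm deep, for an 18 mm rod. z points up along the bore, x and y as those of the stand.
- handle (a point): Centre of the plunger's black crossbar: 60 mm long along x, 24 mm wide along y, 24 mm high along z. It tops a steel rod, 18 mm thick, that reaches 127 mm down from this point; the whole plunger is loose, some 0.25 to 0.5 kg, slides and turns freely in the bore and sinks back under its own weight when let go. At the start it rests on the bore's floor, with 25 mm between the barrel's top and the bar's underside; the bar may be turned about the vertical.
- band_edge (a point): Point on the rod's axis at the lower edge of the red band (8 mm high) painted round the plunger rod, 82 mm below the crossbar's centre. At the start it is hidden in the bore 45 mm below the barrel's top; it is to be drawn up level with point mouth. z along the rod, upward.
- plunger: The plunger (rod, red band and crossbar); origin at the foot of the rod, z up along it.
- stand: The fixed dosing stand (base plate and barrel); origin under the plate's centre, on the bench; barrel at y = +70 mm, cup rest at y = -70 mm, z up.
- cup: The steel sample cup; origin at the centre of its underside.
- jacket: The blue jacket cup; origin at the centre of its underside.
- amber: Bystander: small amber bottle with a black cap, 48 mm across, 100 mm high; origin under its centre.
- jar: Bystander: white jar with a red lid, 60 mm across, 60 mm high; origin under its centre.
- blue1: Bystander: clear bottle with a blue cap, 52 mm across, 110 mm high; origin under its centre.
- blue2: Bystander: green bottle with a blue cap, 52 mm across, 110 mm high; origin under its centre.
- spare_cups: Bystander: spare white plastic cups, nested, 72 mm across, 72 mm high; origin under the centre.
- spatula: Bystander: spatula with a green handle, 180 mm long, lying flat along its x.

How it is judged:
By the outcome, as a careful person would: the job done as asked, in the order asked, and still so for the second after the job is handed in, while the arm keeps its last pose, push and grip.
It also fails if it takes over 58 s, if anything falls off the work surface, if the arm or the gripper's body presses on something with over 40 N, if the wrist force passes 120 N, or if a joint passes its speed limit or range.

## Working session

There is one attempt and no reset: what is moved stays moved. The work goes in short steps, each a Python script; the robot and the scene stay as the last script left them, time stands still between calls to the robot, and variables do not carry over. Pictures are saved under pics/ and viewed, about 8 in all and at most 12, crops included, and the job is handed in when it is done.

```bash
ls; mkdir -p pics; cat > h.py <<'E'
import numpy as np, cv2
from scipy.spatial.transform import Rotation as R
from rig import env,state,capture,camera_model,order,spot_in,regions_of,landmark_of
def q2R(q): return R.from_quat([q[1],q[2],q[3],q[0]]).as_matrix()
def R2q(M):
    q=R.from_matrix(M).as_quat(); return [q[3],q[0],q[1],q[2]]
def cam(name,s=None):
    m=camera_model(name); K=np.array(m["mtx"],float); d=np.array(m["dist"],float)
    if name=="wrist":
        s=s or state(); T=np.array(m["T_tool_cam"]); Rt=q2R(s["tool_rot"])
        return K,d,Rt@T[:3,3]+np.array(s["ee_pos"]),Rt@T[:3,:3]
    Rc=np.array(m["rotation"],float)
    if Rc.shape!=(3,3): Rc=q2R(Rc)
    return K,d,np.array(m["position"],float),Rc
def ray(c,rc):
    K,d,p,Rc=c
    u=cv2.undistortPoints(np.array([[[rc[1],rc[0]]]],float),K,d)[0,0]
    v=Rc@np.array([u[0],-u[1],-1]); return p,v/np.linalg.norm(v)
def atz(c,rc,z):
    p,v=ray(c,rc); return p+v*(z-p[2])/v[2]
def proj(c,X):
    K,d,p,Rc=c; x=(np.atleast_2d(X)-p)@Rc; x=x*[1,-1,-1]
    return cv2.projectPoints(x,np.zeros(3),np.zeros(3),K,d)[0][:,0,::-1]
def tri(rs):
    A=np.zeros((3,3));b=np.zeros(3)
    for p,v in rs:
        M=np.eye(3)-np.outer(v,v);A+=M;b+=M@p
    X=np.linalg.solve(A,b); return X,[np.linalg.norm((np.eye(3)-np.outer(v,v))@(X-p)) for p,v in rs]
def down(yaw): # tool x down, tool y at yaw in world xy
    y=np.array([np.cos(yaw),np.sin(yaw),0]);x=np.array([0,0,-1.]);return R2q(np.c_[x,y,np.cross(x,y)])
def save(n,img): cv2.imwrite(f"pics/{n}.png",img[:,:,::-1])
E
python3 - <<'E'
from h import *
for n in("scene","top"):
    save(n+"0",capture(n)); c=cam(n); print(n,c[2].round(),c[3][:,2].round(2),c[0][0,0])
Z=dict(cup_center=45,jacket_rim=62,cup_rest=12,mouth=112,handle=149,amber=0,jar=0,blue1=0,blue2=0,spare_cups=0,spatula=0)
for k,z in Z.items():
    rs=[]
    for n in("scene","top"):
        L=landmark_of(k,n)
        for l in L[:2]: print(k,n,np.round(l["position"],1),round(l["confidence"],2),atz(cam(n),l["position"],z).round(1))
        if L: rs.append(ray(cam(n),L[0]["position"]))
    if len(rs)==2: x,e=tri(rs);print("   tri",x.round(1),np.round(e,1))
print(state())
E
```

```text
pics
scene [911. 356. 925.] [0.31 0.45 0.84] 439.3359704451211
top [468. -69. 886.] [-0.16 -0.    0.99] 433.899462629459
cup_center scene [159.7 285.1] 0.61 [ 508.7 -380.8   45. ]
cup_center top [284.8 490.5] 0.77 [ 508.8 -390.4   45. ]
   tri [ 506.9 -390.5   37.4] [3.5 3.5]
jacket_rim scene [261.8 391.1] 0.97 [482.6  36.3  62. ]
jacket_rim scene [323.3 413.1] 0.54 [539.3 178.8  62. ]
jacket_rim top [295.1 272.9] 0.77 [480.7  27.4  62. ]
   tri [479.1  30.5  51.1] [2.6 2.6]
cup_rest top [280.  235.9] 0.7 [509.8 108.7  12. ]
cup_rest top [292.2 270.3] 0.65 [487.   38.6  12. ]
mouth scene [306.7 421.7] 0.8 [522.8 171.5 112. ]
mouth top [268.3 188.2] 0.59 [524.  175.1 112. ]
   tri [524.2 173.1 116.4] [0.8 0.8]
handle scene [300.9 423.4] 0.86 [529.5 172.5 149. ]
handle top [261.  185.2] 0.95 [533.7 169.5 149. ]
   tri [531.9 171.1 150. ] [2.5 2.5]
amber scene [235.5 283.4] 0.63 [ 629.5 -199.     0. ]
amber top [224.2 391.4] 0.77 [ 632.3 -205.7    0. ]
   tri [ 630.5 -203.6   -2.9] [3.3 3.3]
jar scene [171.8 284.1] 0.67 [ 514.8 -380.7    0. ]
jar scene [203.3 344.5] 0.65 [ 440.1 -196.1 
[... 1113 characters left out ...]
pos': array([ 1.01448199,  0.59119119,  0.04838806,  1.6084522 , -0.03333398,
        0.94272825, -0.0336671 ]), 'joint_velocities': array([ 2.98833514e-04, -5.13473784e-05,  8.21990633e-04, -1.29537969e-03,
        3.67419497e-04, -6.56669317e-04, -2.74081150e-04]), 'tau': array([-4.26873794e-05, -5.48639202e+01,  1.54630903e+00, -1.98533392e+01,
        9.36754077e-03,  1.45221504e-03, -3.42634273e-06]), 'ee_pos': array([ 323.71773549, -648.73980716,  250.32645174]), 'tool_rot': array([ 0.16220106,  0.68825972,  0.16218449, -0.68824818]), 'contact_force': array([ 0.18740078, -0.2602039 , -0.20738805]), 'torque': array([0.03404582, 0.04030502, 0.03374115]), 'finger_gap': 0.9968019428684971}
```

View pics/scene0.png

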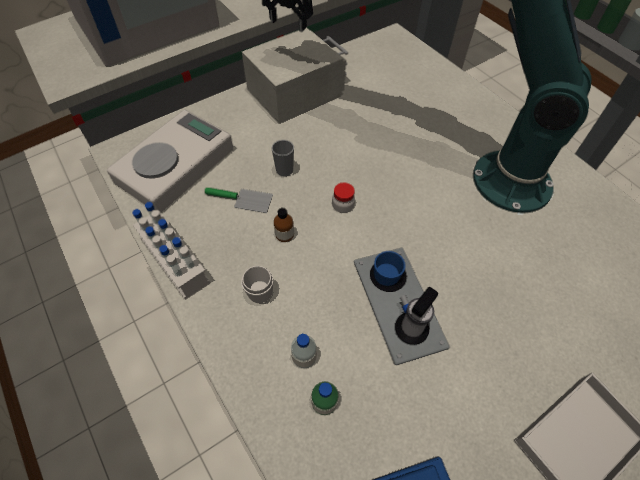

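View pics/top0.png

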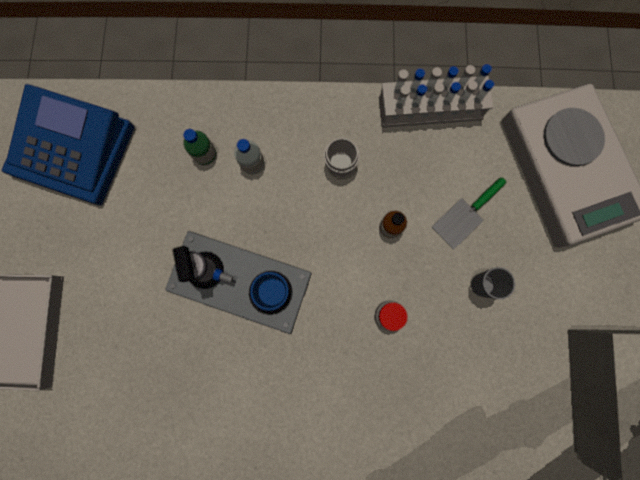

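The pictures show the steel cup alone at top (284,495), and the jacket at top (291,270). The plunger bar is at top (263,182), with a small spout between it and the jacket. I'll refine these with the wrist camera over the stand and then over the cup.

```bash
python3 - <<'E'
from h import *
m=camera_model("wrist");print(np.round(m["T_tool_cam"],2).tolist(),np.round(m["mtx"][0][0]))
s=state();print(q2R(s["tool_rot"]).round(2).tolist())
def look(n,names,ks):
    s=state();img=capture("wrist");save(n,img);c=cam("wrist",s)
    print(s["time_s"],s["ee_pos"].round(1))
    for k,z in ks.items():
        for l in landmark_of(k,"wrist")[:2]: print(k,np.round(l["position"],1),round(l["confidence"],2),atz(c,l["position"],z).round(1))
yaw=np.deg2rad(-17)
for t in (0,np.pi):
    for p in ([507,-389,300],[481,31,300],[528,172,300]):
        j=env.ik(p,down(yaw+t)); print(t,p,None if j is None else np.round(j,2))
E
```

```text
[[-0.0, 0.32, -0.95, -123.76], [1.0, 0.0, -0.0, -0.37], [0.0, -0.95, -0.32, -80.72], [0.0, 0.0, 0.0, 1.0]] 399.0
[[0.0, 0.45, -0.89], [-0.0, -0.89, -0.45], [-1.0, 0.0, -0.0]]
0 [507, -389, 300] [ 0.72  0.44 -0.18  1.76  0.09  0.96  0.2 ]
0 [481, 31, 300] [ 0.15  0.24 -0.37  2.08  0.11  0.84 -0.58]
0 [528, 172, 300] [-0.02  0.36 -0.49  1.93  0.21  0.91 -0.91]
3.141592653589793 [507, -389, 300] [ 0.12  0.5   0.67  1.78 -0.37  0.98 -2.49]
3.141592653589793 [481, 31, 300] [-0.99  0.38  1.1   2.12 -0.44  0.89 -3.08]
3.141592653589793 [528, 172, 300] [ 0.37  0.51 -1.07  1.91  0.52  1.03  1.92]
```

```bash
python3 - <<'E'
from h import *
def look(n,ks):
    s=state();save(n,capture("wrist"));c=cam("wrist",s)
    print(s["time_s"],s["ee_pos"].round(1))
    for k,z in ks.items():
        for l in landmark_of(k,"wrist")[:2]: print(k,np.round(l["position"],1),round(l["confidence"],2),atz(c,l["position"],z).round(1))
    np.savez(n,ee=s["ee_pos"],q=s["tool_rot"])
yaw=np.deg2rad(-17)
env.move_ptp([500,95,300],down(yaw))
look("w_stand",dict(jacket_rim=62,cup_rest=12,mouth=112,handle=149))
env.move_ptp([507,-389,250],down(yaw))
look("w_cup",dict(cup_center=45,cup=0))
print(state()["time_s"])
a=cv2.imread("pics/w_stand.png");b=cv2.imread("pics/w_cup.png")
cv2.imwrite("pics/w_both.png",cv2.resize(np.vstack([a[:,:],b]),(400,600)))
E
```

```text
3.9 [500.4  93.9 299.9]
jacket_rim [254.4 331.4] 0.58 [490.2  33.3  62. ]
handle [ 95.7 331.3] 0.88 [530.3 173.4 149. ]
5.925 [ 508.2 -387.   250.3]
cup_center [200.6 323.4] 0.62 [ 508.7 -386.1   45. ]
cup [193.1 322.7] 0.85 [ 507.2 -389.4    0. ]
6.075
```

View pics/w_stand.png

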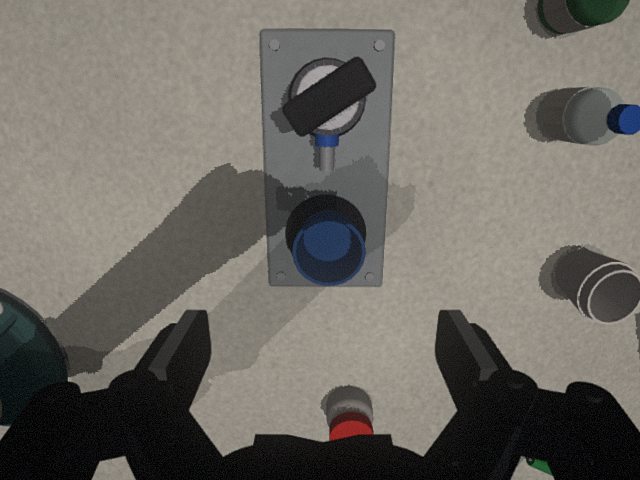

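View pics/w_cup.png

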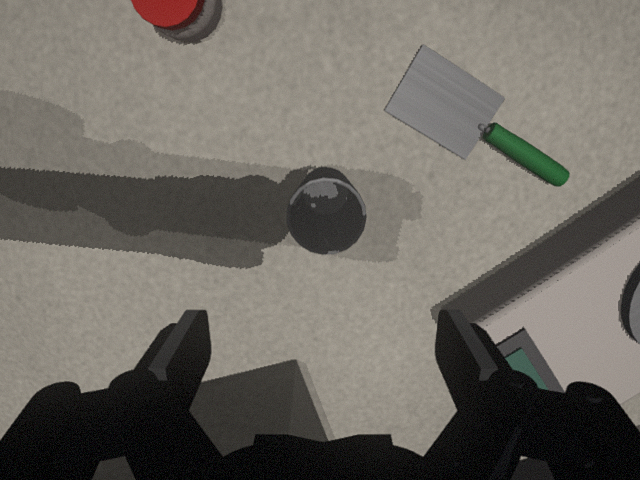

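```bash
cat >> h.py <<'E'
def wc(n):
    d=np.load(n+".npz");return cam("wrist",dict(ee_pos=d["ee"],tool_rot=d["q"]))
def circ(c,z,r,t=np.linspace(0,2*np.pi,60)): return np.c_[c[0]+r*np.cos(t),c[1]+r*np.sin(t),0*t+z]
E
python3 - <<'E'
from h import *
from scipy.optimize import least_squares
cs=wc("w_stand");cc=wc("w_cup")
P=np.array([atz(cs,p,12) for p in [(30,261),(30,394),(286,383),(286,269)]])
print("plate",P.round(1).tolist(),[np.linalg.norm(P[i]-P[i-1]).round(1) for i in range(4)])
C=P.mean(0);uy=(P[0]+P[1]-P[2]-P[3]);uy/=np.linalg.norm(uy);print("C",C.round(1),"yaw y",np.degrees(np.arctan2(uy[1],uy[0])))
bar=C+70*uy;rest=C-70*uy;print("mouth",bar.round(1),"rest",rest.round(1))
def fit(c,img,z,r,x0): # maximise radial gradient along projected rim
    g=cv2.GaussianBlur(cv2.cvtColor(img,cv2.COLOR_BGR2GRAY).astype(np.float32),(0,0),1)
    gm=np.hypot(cv2.Sobel(g,-1,1,0),cv2.Sobel(g,-1,0,1))
    best=None
    for dx in np.arange(-10,10.1,.5):
        for dy in np.arange(-10,10.1,.5):
            p=proj(c,circ([x0[0]+dx,x0[1]+dy],z,r)).astype(np.float32)
            s=np.minimum(cv2.remap(gm,p[:,1:2],p[:,0:1],1),60).mean()
            if best is None or s>best[0]: best=(s,x0[0]+dx,x0[1]+dy)
    return best
a=cv2.imread("pics/w_stand.png");b=cv2.imread("pics/w_cup.png")
j=atz(cs,(248,329),62);k=atz(cc,(215,327),90)
print("manual",j.round(1),k.round(1))
fj=fit(cs,a,62,36,j);fk=fit(cc,b,90,30,k);fm=fit(cs,a,112,24,bar);print(fj,fk,fm)
tb=[atz(cs,p,161) for p in [(57,362),(82,376),(136,300),(118,284)]]
print("bar",np.mean(tb,0).round(1),[np.linalg.norm(tb[i]-tb[i-1]).round(1) for i in range(4)])
v=tb[0]+tb[1]-tb[2]-tb[3];print("bar yaw",np.degrees(np.arctan2(v[1],v[0])))
print("box",atz(cc,(360,297),120),"balance",atz(cc,(310,433),60))
def crop(im,r0,c0,h,w,sets):
    o=cv2.resize(im[r0:r0+h,c0:c0+w],None,fx=4,fy=4,interpolation=2)
    for S in sets:
        q=((S-[r0,c0]+.5)*4).round().astype(int)
        for y,x in q: cv2.circle(o,(x,y),1,(0,255,0),-1)
    return o
o1=crop(a,50,280,100,100,[proj(cs,circ(fm[1:],112,24)),np.array([(57,362),(82,376),(136,300),(118,284)])])
o2=crop(a,195,280,100,100,[proj(cs,circ(fj[1:],62,36))[::2]])
o3=crop(b,165,280,100,100,[proj(cc,circ(fk[1:],90,30))[::2]])
cv2.imwrite("pics/fit.png",cv2.resize(np.hstack([o1,o2,o3]),(800,267),interpolation=cv2.INTER_AREA))
E
```

```text
plate [[487.5, 251.8, 12.0], [608.1, 214.8, 12.0], [530.6, -40.3, 12.0], [406.4, -1.9, 12.0]] [np.float64(266.4), np.float64(126.1), np.float64(266.6), np.float64(130.0)]
C [508.2 106.1  12. ] yaw y 72.69678763123707
mouth [529.  172.9  12. ] rest [487.3  39.3  12. ]
manual [489.8  40.4  62. ] [ 511.1 -386.8   90. ]
(np.float32(49.218277), np.float64(488.34433931273526), np.float64(35.3739317704829)) (np.float32(56.971367), np.float64(510.13983023659614), np.float64(-388.80280511377225)) (np.float32(40.208176), np.float64(527.4888165390106), np.float64(173.43682215448158))
bar [528.6 171.9 161. ] [np.float64(60.9), np.float64(17.2), np.float64(58.2), np.float64(15.1)]
bar yaw 18.74374144999699
box [ 458.9344343  -481.00550114  120.        ] balance [ 574.61865634 -506.86865818   60.        ]
```

View pics/fit.png

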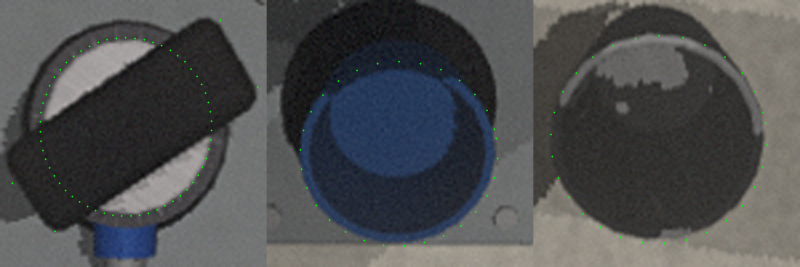

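The rim fits line up: cup at about (510,-388.5), jacket at about (488.5,37), barrel at about (527.5,173.4). I'll grasp the cup now.

```bash
python3 - <<'E'
from h import *
q=down(np.deg2rad(-17))
env.line_to([510,-388.6,140],q,rate=150)
print(env.line_to([510,-388.6,70],rate=100,threshold=8))
print(state()["ee_pos"].round(1),state()["contact_force"].round(1))
env.move_gripper(0.0,35)
s=state();print("gap",s["finger_gap"],s["ee_pos"].round(1),s["contact_force"].round(1))
env.line_to([510,-388.6,250],rate=180)
s=state();print(s["time_s"],s["finger_gap"],s["ee_pos"].round(1),s["contact_force"].round(1))
env.line_to([488.5,36.5,250],rate=220)
s=state();np.savez("w_carry",ee=s["ee_pos"],q=s["tool_rot"]);save("w_carry",capture("wrist"))
save("sc_carry",capture("scene"))
print(s["time_s"],s["finger_gap"],s["ee_pos"].round(1),s["contact_force"].round(1))
a=cv2.imread("pics/w_carry.png");b=cv2.imread("pics/sc_carry.png")[100:400,250:500]
cv2.imwrite("pics/carry.png",np.hstack([cv2.resize(a,(480,360)),cv2.resize(b,(300,360))]))
E
```

```text
False
[ 510.4 -388.8   70.4] [-0.6  0.6  0.6]
gap 0.6768014371649885 [ 510.5 -389.    71.3] [-0.8  0.3  5.3]
9.3333 0.6825808744698109 [ 509.1 -388.1  248.7] [-0.7 -0.2 -1.8]
11.4167 0.6845008080444086 [488.5  35.4 249.9] [-0.1 -0.4 -1.2]
```

View pics/carry.png

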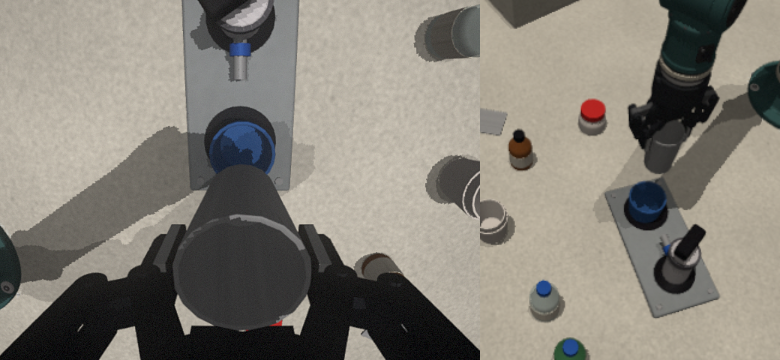

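The cup is held upright, with its rim at wrist (362,322), and the jacket ahead is unobstructed at about (200,322). I'll fit the jacket's rim in this view and compare it with the cup's offset.

```bash
python3 - <<'E'
from h import *
c=wc("w_carry");im=cv2.imread("pics/w_carry.png")
ee=np.load("w_carry.npz")["ee"]
g=cv2.GaussianBlur(cv2.cvtColor(im,cv2.COLOR_BGR2GRAY).astype(np.float32),(0,0),1);gm=np.hypot(cv2.Sobel(g,-1,1,0),cv2.Sobel(g,-1,0,1))
def fit(z,r,x0,R=10,msk=None):
    out=[]
    for dx in np.arange(-R,R+.1,.5):
        for dy in np.arange(-R,R+.1,.5):
            p=proj(c,circ([x0[0]+dx,x0[1]+dy],z,r)).astype(np.float32)
            out.append((np.minimum(cv2.remap(gm,p[:,1:2],p[:,0:1],1),50).mean(),x0[0]+dx,x0[1]+dy))
    return np.round(max(out),1)
print("ee",ee.round(1),"rim man",atz(c,(362,322),ee[2]+20).round(1))
for dz in(18,20,22): print(dz,fit(ee[2]+dz,30,ee))
# jacket by blue mask: rim left/right extremes
hsv=cv2.cvtColor(im,cv2.COLOR_BGR2HSV);m=(cv2.inRange(hsv,(100,110,25),(125,255,255)))
n,l,st,ct=cv2.connectedComponentsWithStats(m);
i=[k for k in range(1,n) if st[k,4]>800];print(st[i].tolist())
for z,r in((62,36),): print("jacket",fit(z,r,[488.5,37]))
for k in ("jacket_rim","mouth"):
    for L in landmark_of(k,"wrist")[:1]: print(k,L["position"],L["confidence"],atz(c,L["position"],62 if k!="mouth" else 112))
x,y,w,h,_=st[i[0]]; print(atz(c,(y+h/2,x),62),atz(c,(y+h/2,x+w),62))
E
```

```text
ee [488.5  35.4 249.9] rim man [488.9  40.1 269.9]
18 [ 45.3 488.   35.9]
20 [ 33.5 487.5  38.9]
22 [ 32.6 487.   38.9]
[[279, 161, 88, 71, 3653]]
jacket [ 36.2 488.   35.5]
jacket_rim [206.9, 325.0] 0.85 [489.65759023  34.7486301   62.        ]
[457.04605158  53.79874877  62.        ] [524.25767375  33.08736186  62.        ]
```

```bash
python3 - <<'E'
from h import *
env.line_to([488.8,36.2,135],rate=150)
h=env.line_to([488.8,36.2,96],rate=60,threshold=5)
s=state();print(h,s["ee_pos"].round(1),s["contact_force"].round(1))
if not h:
    h=env.line_to([488.8,36.2,84],rate=30,threshold=5)
    s=state();print(h,s["ee_pos"].round(1),s["contact_force"].round(1),s["torque"].round(2))
print(s["time_s"],s["finger_gap"])
E
```

```text
False [488.8  36.3  95.9] [ 0.3  0.3 -1.4]
True [489.7  36.3  88.1] [-0.  -1.2  3.9] [-0.08 -0.13  0.03]
13.675 0.6784157362804965
```

The cup touched down at 88.1, and 17 + 71 = 88 was expected, so it is seated. I'll release it, rise, and look at the bar.

```bash
python3 - <<'E'
from h import *
env.move_gripper(1.0); env.dwell(0.2)
e=state()["ee_pos"]; print(e.round(1),state()["contact_force"].round(1))
env.line_to([e[0],e[1],180],rate=120); env.line_to([488.8,36.2,270],rate=200)
for t in(-73,107):
    j=env.ik([527.5,173,150],down(np.deg2rad(t)));j2=env.ik([527.5,173,200],down(np.deg2rad(t)));print(t,None if j is None else j.round(2),None if j2 is None else j2.round(2))
env.move_ptp([527.5,173,270],down(np.deg2rad(-73)))
env.dwell(0.2);s=state();np.savez("w_bar",ee=s["ee_pos"],q=s["tool_rot"]);save("w_bar",capture("wrist"));save("sc2",capture("scene"))
print(s["time_s"],s["ee_pos"].round(1),s["contact_force"].round(1))
for l in landmark_of("handle","wrist")[:1]: print(l["position"],l["confidence"],atz(cam("wrist",s),l["position"],149))
a=cv2.imread("pics/w_bar.png");b=cv2.imread("pics/sc2.png")[220:370,340:460]
cv2.imwrite("pics/bar.png",np.hstack([cv2.resize(a[:360,160:480],(480,540)),cv2.resize(b,(320,540)[:2])[:,:]]))
E
```

```text
[488.6  36.1  87.6] [-0.3 -0.  -0.6]
-73 [-0.32  0.52 -0.11  2.07  0.11  0.56 -1.78] [-0.3   0.45 -0.13  2.03  0.09  0.67 -1.77]
107 [ 0.14  0.63 -0.75  2.05  0.66  0.72  0.83] [ 0.18  0.56 -0.8   2.01  0.56  0.8   0.91]
17.0417 [527.4 171.9 269.8] [-0.   0.   0.3]
[230.0, 321.2] 0.87 [528.73602516 173.25548022 149.        ]
```

View pics/bar.png

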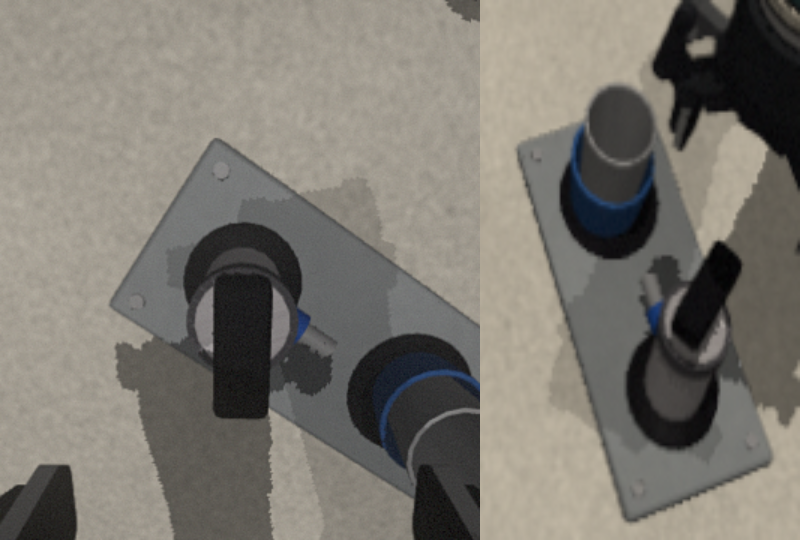

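The cup stands nested inside the jacket. The bar is centred at wrist (230,321), aligned with the jaws to about 1°. I'll fit its top face, then grip gently.

```bash
python3 - <<'E'
from h import *
from scipy.optimize import differential_evolution
c=wc("w_bar");im=cv2.imread("pics/w_bar.png")
g=cv2.GaussianBlur(cv2.cvtColor(im,cv2.COLOR_BGR2GRAY).astype(np.float32),(0,0),1);gm=np.hypot(cv2.Sobel(g,-1,1,0),cv2.Sobel(g,-1,0,1))
u=np.linspace(-1,1,30);o=np.ones(30)
def f(p):
    a=np.r_[u*25,u*25,];b=np.r_[o*12,-o*12]; a=np.r_[a,-30*o,30*o];b=np.r_[b,u*8,u*8]
    t=p[2];X=np.c_[p[0]+a*np.cos(t)-b*np.sin(t),p[1]+a*np.sin(t)+b*np.cos(t),0*a+161]
    q=proj(c,X).astype(np.float32);return -np.minimum(cv2.remap(gm,q[:,1:2],q[:,0:1],1),60).mean()
r=differential_evolution(f,[(518,538),(163,183),(np.deg2rad(8),np.deg2rad(26))],seed=0)
print(r.fun,r.x[:2].round(1),np.degrees(r.x[2]).round(1))
m=g[180:285,290:350]<45;q=np.argwhere(m)+[180,290];(ct,wh,an)=cv2.minAreaRect(q[:,::-1].astype(np.float32));print(ct,wh,an,atz(c,ct[::-1],161).round(1))
E
```

```text
-54.49088668823242 [531.2 173.5] 15.0
(319.5, 229.0) (98.0, 59.0) 90.0 [532.8 175.5 161. ]
```

```bash
python3 - <<'E'
from h import *
q=down(np.deg2rad(-75))
env.line_to([529,173.2,190],q,rate=150)
print(env.line_to([529,173.2,151],rate=80,threshold=6))
env.dwell(.2);s=state();print(s["ee_pos"].round(2),s["contact_force"].round(2),s["torque"].round(2))
env.move_gripper(0.0,20);env.dwell(.3)
s=state();print(s["time_s"],s["finger_gap"],s["ee_pos"].round(2),s["contact_force"].round(2),s["torque"].round(2))
E
```

```text
False
[529.39 173.36 151.54] [0.21 0.05 0.17] [ 0.01 -0.01 -0.03]
19.5917 0.2757560938202239 [529.06 173.25 151.11] [0.18 0.18 1.94] [ 0.07  0.12 -0.03]
```

The grip closed at 23.4 mm (the bar is 24) with almost no side force. I'll firm it up and lift, watching the lateral force.

```bash
python3 - <<'E'
from h import *
env.move_gripper(0.0,45);env.dwell(.2)
s=state();e0=s["ee_pos"].copy();print(e0.round(2),s["contact_force"].round(2),s["finger_gap"])
for dz in (5,20,35,45):
    h=env.line_to([529,173.2,e0[2]+dz],rate=40,threshold=15);env.dwell(.15)
    s=state();print(h,s["time_s"],(s["ee_pos"]-e0).round(2),s["contact_force"].round(2),s["torque"].round(2),round(s["finger_gap"],3))
    if h: break
save("sc3",capture("scene"));save("top3",capture("top"));s=state();np.savez("w_up",ee=s["ee_pos"],q=s["tool_rot"]);save("w_up",capture("wrist"))
a=cv2.imread("pics/sc3.png")[230:360,350:480];b=cv2.imread("pics/w_up.png");t=cv2.imread("pics/top3.png")[220:340,150:320]
cv2.imwrite("pics/up.png",np.vstack([np.hstack([cv2.resize(a,(400,400),interpolation=2),cv2.resize(b[120:380,190:450],(400,400),interpolation=2)])]))
E
```

```text
[529.08 173.33 151.16] [-0.66 -0.33  4.38] 0.27704238124666564
False 20.4333 [-0.21 -0.16  4.74] [ 0.76  1.78 -2.89] [ 0.24 -0.16  0.02] 0.272
False 21.1083 [-0.2  -0.18 19.96] [ 0.04  1.52 -3.22] [ 0.17 -0.07  0.03] 0.27
False 21.7833 [-0.16 -0.17 34.94] [-0.69  0.42 -2.9 ] [ 0.18  0.06 -0.  ] 0.275
False 22.3333 [-0.18 -0.18 44.99] [ 0.79  0.47 -2.56] [ 0.09  0.02 -0.01] 0.275
```

View pics/up.png

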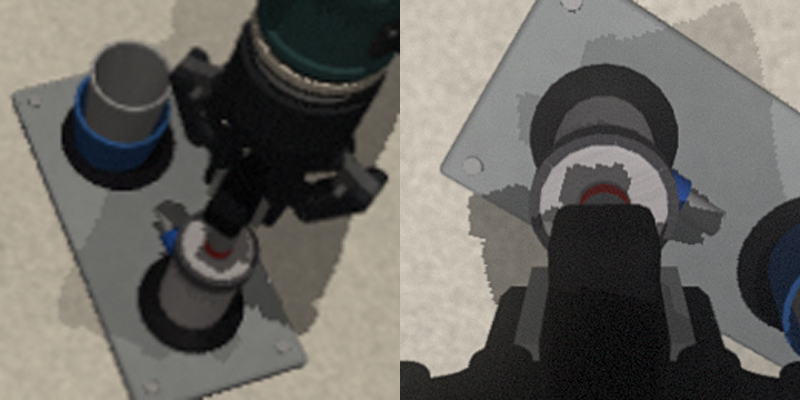

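The red band has come up to the barrel's mouth, and the cup is still nested. I'll measure the band edges against the projected model.

```bash
python3 - <<'E'
from h import *
out=[]
for n,f,c in(("wrist","w_up",wc("w_up")),("scene","sc3",cam("scene"))):
    im=cv2.imread(f"pics/{f}.png").astype(int);red=(im[:,:,2]-np.maximum(im[:,:,1],im[:,:,0]))>18
    P=proj(c,[[528.5,173.2,116]])[0]; r0,c0=[int(v)-25 for v in P]
    q=np.argwhere(red[r0:r0+50,c0:c0+50])+[r0,c0];print(n,P.round(1),"red n",len(q),q.min(0),q.max(0))
    k=int(np.median(q[:,1]));col=q[q[:,1]==k][:,0];print("col",k,"rows",col.min(),col.max())
    d=c[2][:2]-[528.5,173.2];d/=np.linalg.norm(d)
    for z in(108,110,112,114,116,118,120,122): print(z,proj(c,[[528.5+9*d[0],173.2+9*d[1],z]])[0].round(1),end=" ")
    print();print([(r,im[r,k].tolist()) for r in range(col.min()-4,col.max()+6)])
    o=cv2.resize(im[r0:r0+50,c0:c0+50].astype(np.uint8),(400,400),interpolation=0)
    out.append(o)
cv2.imwrite("pics/band.png",np.hstack(out))
E
```

```text
wrist [256.4 322.4] red n 177 [239 307] [252 338]
col 322 rows 240 244
108 [236.2 322.4] 110 [237.4 322.4] 112 [238.5 322.4] 114 [239.7 322.4] 116 [241.  322.4] 118 [242.2 322.4] 120 [243.5 322.4] 122 [244.7 322.4] 
[(236, [81, 78, 81]), (237, [72, 69, 72]), (238, [60, 62, 61]), (239, [49, 46, 65]), (240, [27, 33, 72]), (241, [37, 34, 78]), (242, [34, 38, 73]), (243, [31, 36, 74]), (244, [37, 39, 71]), (245, [51, 47, 59]), (246, [53, 52, 52]), (247, [54, 57, 57]), (248, [60, 58, 61]), (249, [56, 56, 58])]
scene [308.  420.5] red n 20 [309 416] [313 424]
col 419 rows 311 313
108 [313.2 417.9] 110 [312.7 418.1] 112 [312.3 418.4] 114 [311.9 418.6] 116 [311.5 418.8] 118 [311.1 419. ] 120 [310.7 419.2] 122 [310.3 419.4] 
[(307, [45, 47, 47]), (308, [44, 46, 47]), (309, [42, 44, 46]), (310, [41, 42, 51]), (311, [28, 29, 57]), (312, [11, 13, 65]), (313, [28, 30, 64]), (314, [56, 58, 60]), (315, [65, 67, 70]), (316, [71, 73, 77]), (317, [103, 107, 112]), (318, [134, 139, 145])]
```

View pics/band.png

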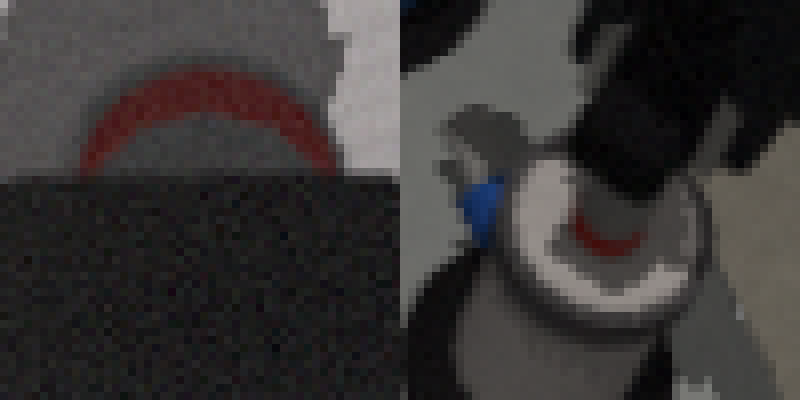

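```bash
python3 - <<'E'
from h import *
env.dwell(.3);s=state();print(s["time_s"],s["ee_pos"].round(2),s["contact_force"].round(2),s["finger_gap"])
order.job_done()
E
```

```text
22.7833 [528.93 173.16 196.08] [-0.02  0.08 -3.64] 0.2718819884183531
the job is handed in; nothing more can be done
```

I nested the steel cup in the jacket and let go of it. I then gripped the crossbar and drew the plunger up 45 mm. The job was handed in at 22.8 s with the bar still held; it reported no verdict.

- **Cup:** it touched down with the tool at 88.1 mm, where about 88 mm was expected. Later pictures show it upright in the jacket, with the jacket on its rest.
- **Plunger:** the tool rose 44.99 mm from the grasp. The force on it was the plunger's weight, about 3 N, and side force stayed below 2 N throughout. Just before hand-in the side force was about 0.1 N.
- **Red band:** the wrist picture shows the whole band just clear of the barrel's top, with no bare steel below it. It measured 5.4 px high where 4.9 px was expected. The edges I read sat about 1 mm above the model, which is within the 2 mm camera calibration.
- **Disagreements:** early estimates of the jacket and bar positions differed by a few millimetres between cameras. The forces at contact and grip showed no sign that this mattered.
- **Not checked:** I took no separate measurement of the bystander items at the end. No move was stopped by an unexpected contact.

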